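# Refit the grip of a cold-well dial and set it to the fourth click

## Robot

A 6-joint arm with a two-finger parallel gripper is mounted at the origin on the work surface. World frame = base frame: x ahead of the robot, y to its left, z up, the work surface at z = 0. Lengths are in m, angles in degrees, forces in N, time in s.
With the tool pointing down it reaches from about 0.325 to 0.9 m from the base axis. Payload 6.1 kg.
Tool frame: the origin (TCP) lies between the finger pads; the fingertips stand 8 mm ahead of it and the grasp point (between the pads) lies 11 mm behind it; x points along the fingers, y is the direction in which the jaws open and shut, and the axes are right-handed (so a half turn about x gives the same grasp; the last joint's range is limited). The gripper opens to 85 mm and grips with 20 to 120 N. Pads are 22 mm wide; open, the fingers measure 114 mm over their backs; the gripper's body (76 mm by 85 mm) begins 54 mm behind the grasp point. The pads swing forward as they close: fully open they stand 13 mm farther back than shut.
Start: joints at [-73.172, 12.628, 87.462, -0, 79.91, -7.225], TCP at [0.255, -0.571, 0.239] pointing down, gripper open.
Joint ranges: [-170.65, 170.65], [-52.31, 119.04], [5.05, 147.46], [-71.25, 251.25], [11.57, 151.72], [-153.62, 153.62]. Speed limits (degrees/s): [147.25, 147.25, 172.46, 180, 180, 180].

## Interface

Orientations are given as a 3x3 rotation matrix whose columns are the frame's x, y, z axes.
In Python, from rig import arm, capture, spot_in, outline_of gives the robot as it stands. The module is installed in compiled form; this text tells all that it offers.
- The arm moves only by the tool send_rows, never from a script. Its arguments are lists of equal length, an entry for each row: "offset": the shift along the world's x, y, z in cm, a list of three; "angular": the turn, a rotation vector about the world's x, y, z in degrees, a list of three; "hand": the finger opening in cm, from 0 to 8.54. A call has exactly 10 rows; each row shifts and turns the commanded pose from where the row before left it; what a row does not reach is not made up. A row lasts 1/12 s, in which the tool goes at most 41.7 mm and 7.16 degrees, less where a joint would pass 70% of its speed; a pose out of reach is approached as far as the arm can. A call with a gripper value outside its range is refused whole. The fingers move at their own pace and stop on an object; "force" is the grip in N (left out, the last holds). Time passes only in rows, so rows that do not move let the fingers close, or fill a call up. It gives the time, the measured TCP pose, the force and the opening at its end, in the units of the state.
- arm.observe(): the state, without advancing time (a new reading comes with each control period).
- capture(name): name is "scene" or "top"; returns a dict with "color" (480x640x3 uint8, red, green, blue), "camera_matrix" (3x3 intrinsics, pixels), "D" ([k1, k2, p1, p2, k3] as OpenCV has them; the pictures are not rectified), "origin" and "orientation" of the camera in the world. Camera axes: x right, y down, z forward; pixel columns grow to the right and rows downward; lengths in m; the calibration is good to about 2 mm. A picture is of the moment at which its call begins. There is no depth.
- arm.close_job(): hands the job in, once; it reports no verdict.
Trained networks look in the newest picture that a camera, given by its name, has taken for a name from the list of things; names that differ only in an ending like _2 or _b are one class to them, and where a whole thing is asked for, a point or a joint stands for the part that bears it (a point fixed in the world has none). Each returns a list of dicts, best first, with "confidence" (0 to 1); they miss things now and then, are a little off and sometimes report something else, mostly with a low value. They report only what shows in the picture. A call takes as long as a camera call. They do not tell look-alikes from the thing itself.
- spot_in(camera, name): "extent" ([left, top, right, bottom] in pixels, round what is visible of it).
- outline_of(camera, name): "region" (480x640 bool, what is visible of it) and "extent" ([left, top, right, bottom] in pixels, round what is visible of it).
The state is a dict: "clock": time; "joint_pos": joint angles; "dq": joint speeds; "joint_efforts": joint torques, N m; "eef_pos": TCP position; "tool_rot": TCP orientation; "wrist_force": force on the tool from outside, world axes, zero at the start; "ft_torque": the same for the moment, N m; "finger_gap": finger opening in m.
Only numpy, scipy, OpenCV 4.12 (cv2) and the standard library are available. Lean on these libraries where they do the work, as an engineer would, in place of code of your own. Each camera call takes 0.05 s, during which the arm holds its last target.

## Task

The bar grip has been pulled off the cold-well control for cleaning. Feel for the brass tang on the dial and push the grip back onto it, gently but fully home so that it sits flat on the white disc; then use it to turn the dial clockwise to the fourth click after off (the green tick) without clicking past it, and let go. Do not force anything, and leave the sauce bottle, bowl and spice jar where they stand.

Things in the scene. Friction and masses are not known exactly. Their poses are not given: they have to be found in the camera images.
- grip: loose black bar grip, upright on the counter, 48 long (own x) x 20 wide (y) x 34 tall, 60 g, white line along its top. Origin: centre of its underside, z up. Slot in the underside 25 (x) x 9 (y), 16 deep, mouth chamfered 1 mm. Same either way round (half turn). Grasp it across the 20 mm. Home: slot over the tang, underside flat on the disc (height of dial_seat)
- pod: control box fixed to the counter, metal, 130 x 130 x 45 tall, origin at centre of underside, vent slits on its -x side. Eight ticks printed on top round the dial, 30 degrees apart: long red = off (120 degrees anticlockwise from its own +x), then clockwise from above blue 1, 2, 3, long green = 4 (at its own +x), blue 5, 6, 7
- dial_seat (a point): on the dial's vertical turning axis, at the upper face of its white disc (radius 38, face 53 above the counter); turns with the dial, x towards the red pointer mark. The brass tang stands on the disc, 24 (along this x) x 8 x 12 tall. It is not fixed here: it slides stiffly (about 8 N) along x in a groove, up to 8 mm either way, and was left off-centre; how far is not measured
- dial (a joint): dial angle in rad: 0 = off (pointer at red tick), grows clockwise seen from above, one click per 0.5236 (30 degrees), end stops just beyond clicks 0 and 7; click 4 is 2.094. A spring detent pulls it to the nearest click with at most about 0.1 N m; half-way it jumps on by itself. The grip has a few degrees of play on the tang; turn it about the dial's axis, even if the grip sits off it
- sauce: yellow sauce bottle with red cap, radius 28, 170 tall, origin at the centre of its underside; leave alone
- bowl: steel bowl, rim radius 60, 50 tall, origin at the centre of its underside; leave alone
- spice: amber spice jar with green cap, radius 24, 90 tall, origin at the centre of its underside; leave alone
- pointer (a point): the red pointer mark on the disc, 33 from the turning axis along dial_seat's x. About the tang: a spring ball in its end resists the grip with roughly 3 to 10 N on the way down, then holds it: it will not sink home by itself but must be pressed till the disc is felt. More than 45 N in all on the control (pressing and twisting together) harms it
Things that resemble listed ones, but are neither listed nor needed, are in the scene too. What is shaped like the grip but blue is not meant. Leave any turquoise look-alike of the pod alone.

How it is judged:
By the outcome, as a careful person would: the job done as asked, in the order asked, and still so for the second after the job is handed in, with the robot touching nothing.
It also fails if it takes over 72 s, if anything falls off the work surface, if the arm or the gripper's body presses on something with over 40 N, if the wrist force passes 120 N, or if a joint passes its speed limit or range.

## Working session

There is one attempt and no reset: what is moved stays moved. The work goes in short steps, Python scripts to look and compute and a tool call to move; the robot and the scene stay as the last step left them, time stands still between calls to the robot, and variables do not carry over. Pictures are saved under pics/ and viewed, and the job is handed in when it is done.

Besides the shell and the picture viewer there is one more tool, called after "Call:" as a command line: name --argument value ..., lists and objects as JSON in quotes. send_rows: Moves the arm, as the interface text tells. Its arguments: {"type":"object","properties":{"offset":{"type":"array","items":{"type":"array","items":{"type":"number"}}},"angular":{"type":"array","items":{"type":"array","items":{"type":"number"}}},"hand":{"type":"array","items":{"type":"number"}},"force":{"type":"number"}},"required":["offset","angular","hand"]}

```bash
mkdir -p pics
cat > h.py <<'E'
import numpy as np, cv2, json
from rig import arm, capture, spot_in, outline_of
def shot(n,fn):
    c=capture(n); cv2.imwrite('pics/'+fn,c['color'][:,:,::-1]); return c
def px2z(c,u,v,z):
    K=np.array(c['camera_matrix'],float);D=np.array(c['D'],float)
    p=cv2.undistortPoints(np.array([[[u,v]]],float),K,D)[0,0]
    R=np.array(c['orientation']);o=np.array(c['origin'])
    d=R@np.array([p[0],p[1],1]); return o+d*(z-o[2])/d[2]
def w2px(c,P):
    R=np.array(c['orientation']);o=np.array(c['origin'])
    P=np.atleast_2d(P); pc=(P-o)@R
    return cv2.projectPoints(pc,np.zeros(3),np.zeros(3),np.array(c['camera_matrix'],float),np.array(c['D'],float))[0][:,0]
E
python3 - <<'E'
from h import *
np.set_printoptions(precision=4,suppress=True)
s=arm.observe();print(s)
for n in ('scene','top'):
    c=shot(n,n+'0.png');print(n,c['origin'],c['orientation'],c['camera_matrix'])
    for k in ('grip','pod','dial','dial_seat','sauce','bowl','spice'):
        print(k,[(np.round(d['extent']),round(d['confidence'],2)) for d in spot_in(n,k)])
E
```

```text
{'clock': 0.0, 'joint_pos': array([-73.1721,  12.6737,  87.5246,  -0.0022,  79.9107,  -7.2258]), 'dq': array([-0.0426, -0.0027,  0.0632, -0.0309,  0.0501,  0.0042]), 'joint_efforts': array([  0.0003, -49.6899, -38.9389,  -0.0002,   0.0111,  -0.    ]), 'eef_pos': array([ 0.2546, -0.5702,  0.2382]), 'tool_rot': array([[-0.0006,  0.4076, -0.9132],
       [ 0.0018, -0.9132, -0.4076],
       [-1.    , -0.0019, -0.0002]]), 'wrist_force': array([-0.1704, -0.2616, -0.7123]), 'ft_torque': array([ 0.0024,  0.0079, -0.0122]), 'finger_gap': 0.08559538579497308}
scene [1.5069 0.0537 0.7963] [[-0.1181  0.6227 -0.7735]
 [ 0.9928  0.0893 -0.0797]
 [ 0.0194 -0.7773 -0.6288]] [[523.5784   0.     315.1985]
 [  0.     523.5784 241.4216]
 [  0.       0.       1.    ]]
grip [(array([225., 220., 241., 245.]), 0.76)]
pod [(array([351., 218., 420., 274.]), 0.63), (array([267., 187., 327., 239.]), 0.61)]
dial [(array([285., 195., 314., 217.]), 0.83), (array([370., 224., 400., 246.]), 0.73)]
dial_seat [(array([284., 198., 315., 216.]), 0.72), (array([370., 222., 403., 247.]), 0.66), (array([352., 218., 420., 275.]), 0.45)]
sauce [(array([261., 248., 291., 325.]), 0.71)]
bowl [(array([466., 268., 525., 314.]), 0.63)]
spice [(array([156., 172., 176., 209.]), 0.86)]
top [ 0.3695 -0.0384  1.424 ] [[-0.0118 -0.9842  0.1765]
 [-0.9998  0.0093 -0.0152]
 [ 0.0134 -0.1766 -0.9842]] [[575.6381   0.     314.1032]
 [  0.     575.6381 237.8305]
 [  0.       0.       1.    ]]
grip [(array([383., 262., 396., 281.]), 0.77), (array([390., 294., 412., 309.]), 0.64)]
pod [(array([212., 236., 275., 305.]), 0.61)]
dial [(array([319., 290., 351., 324.]), 0.97)]
dial_seat [(array([226., 247., 258., 284.]), 0.83), (array([320., 289., 349., 324.]), 0.6)]
sauce [(array([316., 152., 341., 185.]), 0.9)]
bowl [(array([122., 191., 170., 229.]), 0.66)]
spice [(array([464., 305., 488., 324.]), 0.55)]
```

View pics/scene0.png

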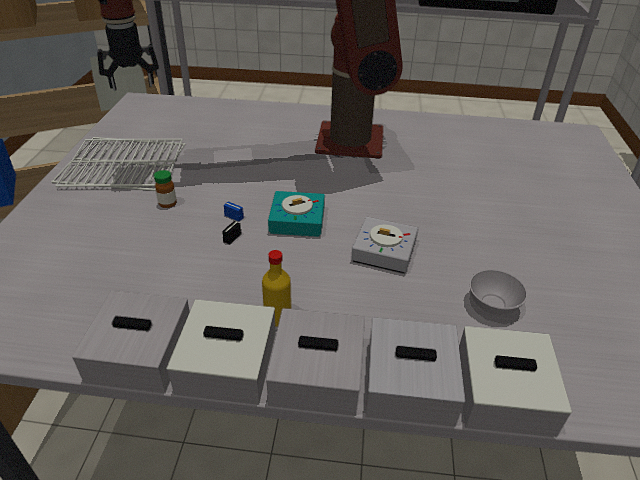

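View pics/top0.png

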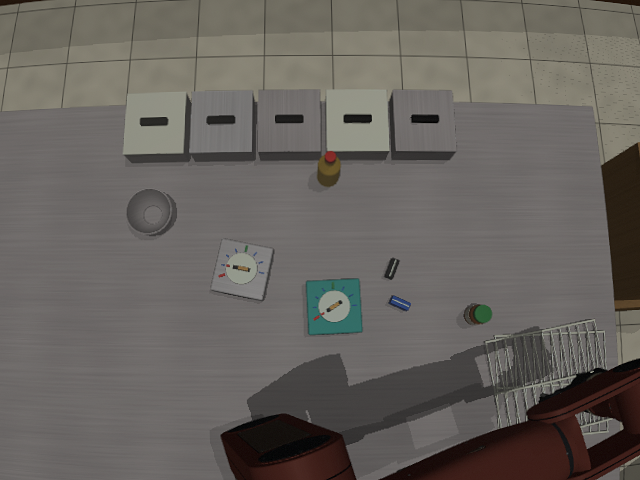

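Run:
```python
import cv2
a=cv2.imread('pics/top0.png')[220:340,200:440]
cv2.imwrite('pics/topc.png',cv2.resize(a,None,fx=3.3,fy=3.3,interpolation=cv2.INTER_CUBIC))
a=cv2.imread('pics/scene0.png')[170:290,210:430]
cv2.imwrite('pics/scenec.png',cv2.resize(a,None,fx=3.5,fy=3.5,interpolation=cv2.INTER_CUBIC))
```

```text
(no output)
```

View pics/topc.png

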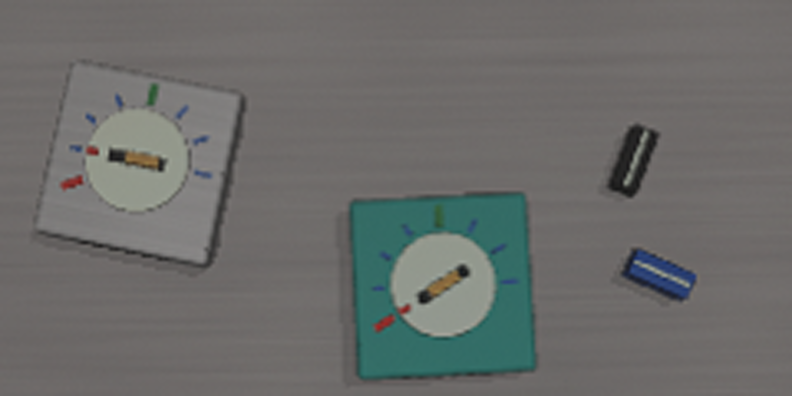

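View pics/scenec.png

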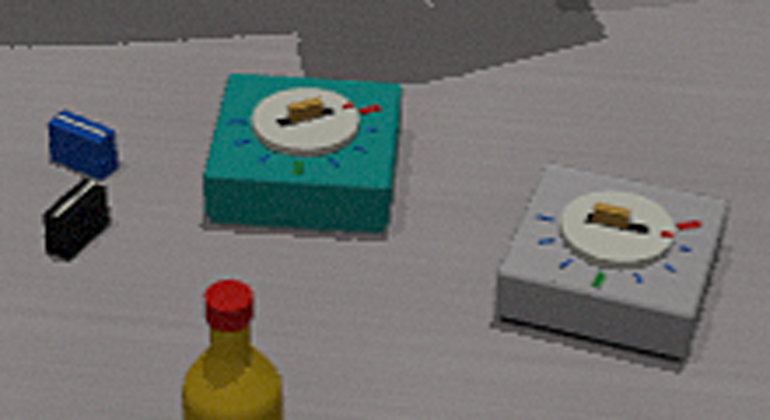

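```bash
cat > meas.py <<'E'
from h import *
np.set_printoptions(precision=4,suppress=True)
C={n:capture(n) for n in('scene','top')}
# region boxes: metal pod and black grip
def blob(c,box,f,minA=5):
    l,t,r,b=box; im=c['color'][t:b,l:r].astype(float); m=f(im)
    n,lab,st,ce=cv2.connectedComponentsWithStats(m.astype(np.uint8))
    return [(st[i,4],ce[i]+[l,t],lab==i,st[i]) for i in range(1,n) if st[i,4]>=minA]
white=lambda im:(im.min(2)>150)
for n,box in (('top',(205,230,285,310)),('scene',(345,210,430,280))):
    c=C[n];l,t,r,b=box
    im=c['color'][t:b,l:r]
    cv2.imwrite(f'pics/{n}_pod.png',cv2.resize(im[:,:,::-1],None,fx=8,fy=8,interpolation=cv2.INTER_NEAREST)[:600,:800])
for n,box in (('top',(375,250,415,315)),('scene',(215,195,255,250))):
    c=C[n];l,t,r,b=box
    im=c['color'][t:b,l:r]
    cv2.imwrite(f'pics/{n}_grip.png',cv2.resize(im[:,:,::-1],None,fx=9,fy=9,interpolation=cv2.INTER_NEAREST)[:600,:800])
import pickle;pickle.dump(C,open('C0.pkl','wb'))
E
python3 meas.py
```

```text
(no output)
```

View pics/top_pod.png

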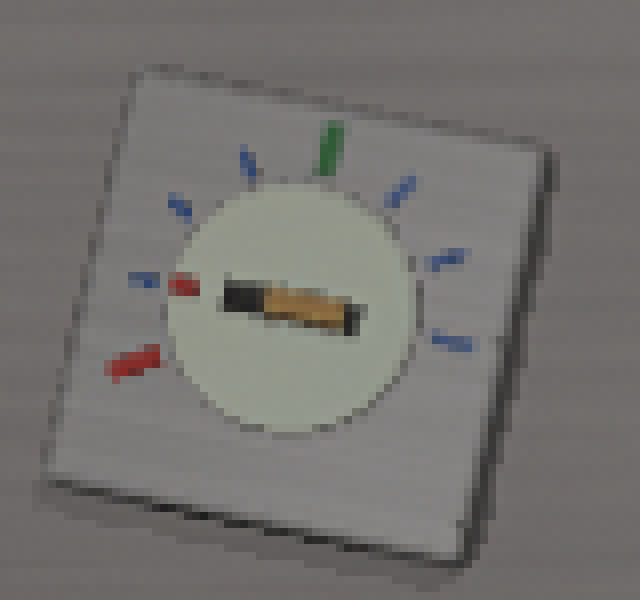

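View pics/scene_pod.png

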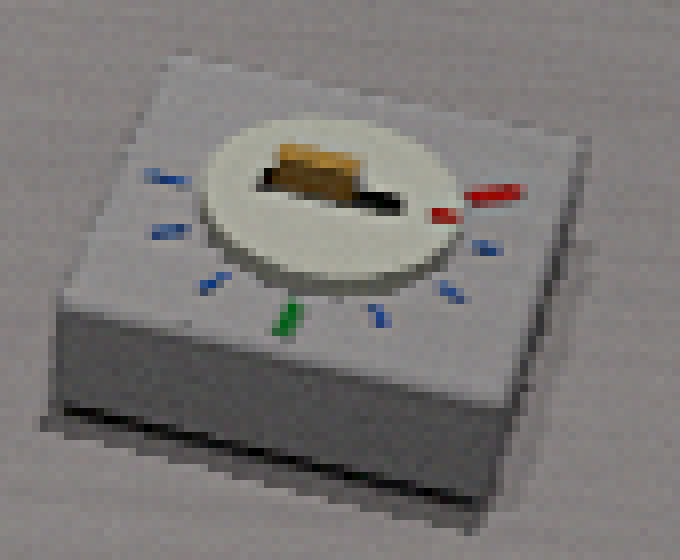

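View pics/top_grip.png

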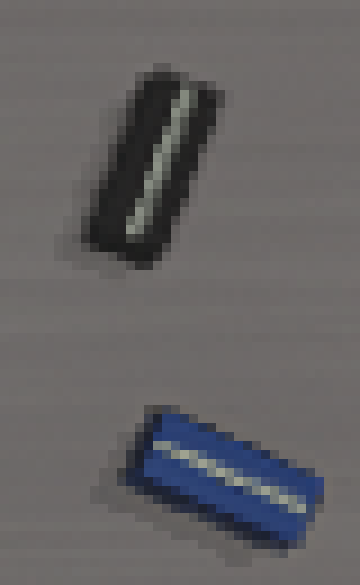

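View pics/scene_grip.png

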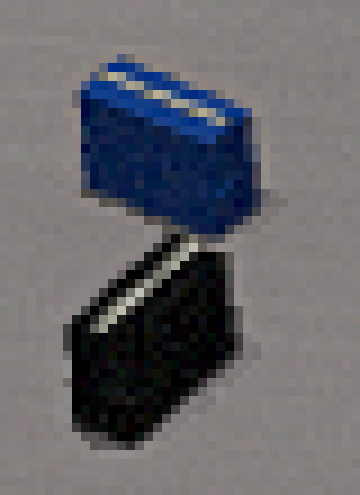

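```bash
cat > m2.py <<'E'
from h import *
import pickle
np.set_printoptions(precision=4,suppress=True)
C=pickle.load(open('C0.pkl','rb'))
def roi(c,box):
    l,t,r,b=box; return c['color'][t:b,l:r].astype(float)
def cen(w,box):
    v,u=np.mgrid[box[1]:box[3],box[0]:box[2]]; return (w*u).sum()/w.sum(),(w*v).sum()/w.sum()
def axis(w,box):
    v,u=np.mgrid[box[1]:box[3],box[0]:box[2]]; a,b=cen(w,box);M=np.array([[ (w*(u-a)**2).sum(),(w*(u-a)*(v-b)).sum()],[0,(w*(v-b)**2).sum()]]);M[1,0]=M[0,1]
    e,V=np.linalg.eigh(M/w.sum());return V[:,1],np.sqrt(e)
for n,box,dbox,gbox in (('top',(205,230,285,310),(224,250,260,286),(380,255,405,285)),('scene',(345,210,430,280),(367,222,405,250),(221,220,243,247))):
    c=C[n]; im=roi(c,dbox)
    # white disc: bright & slightly yellowish
    S=im.sum(2); m=np.zeros(S.shape,np.uint8)
    big=roi(c,box); 
    print(n,'disc px',np.median(im[4:10,12:24],axis=(0,1)))
    # disc: blue lower than green
    yel=(im[...,1]-im[...,2]); m=((yel>4)&(im[...,1]>120)).astype(np.uint8)
    cs=max(cv2.findContours(m,0,1)[0],key=cv2.contourArea); h=cv2.convexHull(cs); el=cv2.fitEllipse(h)
    uv=np.array(el[0])+dbox[:2]; P=px2z(c,*uv,.053); print('disc ell',el,uv,P)
    # edge points scale
    # brass
    im=roi(c,dbox); w=np.clip(im[...,0]-im[...,2]-30,0,None); 
    w[im[...,1]<60]=0
    uv=cen(w,dbox);print('brass',uv,px2z(c,*uv,.065),axis(w,dbox))
    # pointer & ticks
    im=big
    red=np.clip(im[...,0]-np.maximum(im[...,1],im[...,2])-40,0,None)*(im[...,1]<100)
    nl,lab,st,ce=cv2.connectedComponentsWithStats((red>0).astype(np.uint8))
    for i in range(1,nl):
        if st[i,4]>=3:
            uv=cen(red*(lab==i),box);print('red',st[i,4],uv,px2z(c,*uv,.053),px2z(c,*uv,.045))
    gr=np.clip(im[...,1]-np.maximum(im[...,0],im[...,2])-25,0,None);uv=cen(gr,box);print('green',uv,px2z(c,*uv,.045))
    # grip line
    im=roi(c,gbox); 
    V=im.min(2)
    dark=(im.max(2)<70).astype(np.uint8);dark=cv2.morphologyEx(dark,cv2.MORPH_CLOSE,np.ones((5,5),np.uint8))
    nl,lab,st,ce=cv2.connectedComponentsWithStats(dark);k=1+np.argmax(st[1:,4]);dark=cv2.morphologyEx((lab==k).astype(np.uint8),cv2.MORPH_CLOSE,np.ones((5,5),np.uint8))
    inn=cv2.erode(dark,np.ones((2,2),np.uint8)) if 0 else dark
    w=np.clip(V-50,0,None)*inn; uv=cen(w,gbox); ax,e=axis(w,gbox)
    P=px2z(c,*uv,.034);Q=px2z(c,*(np.array(uv)+5*ax),.034);d=Q-P
    print('line',uv,P,'yaw',np.degrees(np.arctan2(d[1],d[0])),e)
    print((w>0).astype(int))
E
python3 m2.py
```

```text
top disc px [147. 150. 138.]
disc ell ((16.979583740234375, 17.86421012878418), (30.533525466918945, 31.2386417388916), 50.495079040527344) [240.9796 267.8642] [0.5437 0.1168 0.053 ]
brass (np.float64(241.06148590947907), np.float64(267.7916310845431)) [0.5423 0.1153 0.065 ] (array([-0.9957, -0.0923]), array([1.3707, 5.4612]))
red 8 (np.float64(227.47093023255815), np.float64(265.29651162790697)) [0.5501 0.1495 0.053 ] [0.5512 0.1506 0.045 ]
red 16 (np.float64(221.52044609665427), np.float64(274.91263940520446)) [0.527  0.1636 0.053 ] [0.5279 0.1648 0.045 ]
green (np.float64(245.63013698630138), np.float64(248.21917808219177)) [0.5927 0.1068 0.045 ]
line (np.float64(392.28159538683326), np.float64(267.39788563190774)) [ 0.5435 -0.2502  0.034 ] yaw 155.76690344129452 [0.9777 5.2394]
[[0 0 0 0 0 0 0 0 0 0 0 0 0 0 0 0 0 0 0 0 0 0 0 0 0]
 [0 0 0 0 0 0 0 0 0 0 0 0 0 0 0 0 0 0 0 0 0 0 0 0 0]
 [0 0 0 0 0 0 0 0 0 0 0 0 0 0 0 0 0 0 0 0 0 0 0 0 0]
 [0 0 0 0 0 0 0 0 0 0 0 0 0 0 1 0 0 0 0 0 0 0 0 0 0]
 [0 0 0 0 0 0 0 0 0 0 0 0 0 0 0 1 1 1 0 0 0 0 0 0 0]
 [0 0 0 0 0 0 0 0 0 0 0 0 0 0 0 1 1 0 0 0 
[... 2650 characters left out ...]
 0 0 0 0 0 0 0 0 0 0 0 0 0 0 0 0 0 0 1 1]
 [1 1 0 0 0 0 0 0 0 0 0 0 0 0 0 0 0 0 0 0 1 1]
 [1 1 0 0 0 0 0 0 0 0 0 0 0 0 0 0 0 0 0 0 1 1]
 [1 1 0 0 0 0 0 0 0 0 0 0 0 0 0 0 0 0 0 0 0 0]
 [1 1 0 0 0 0 0 0 0 0 0 0 0 0 0 0 0 0 0 0 0 0]
 [1 1 0 0 0 0 0 0 0 0 0 0 0 0 0 0 0 0 0 0 0 0]
 [1 1 0 0 0 0 0 0 0 0 0 0 0 0 0 1 0 0 0 0 0 0]
 [1 1 0 0 0 0 0 0 0 0 0 0 0 0 0 0 0 0 0 0 0 0]
 [1 1 0 0 0 0 0 0 0 0 0 0 0 1 0 0 0 0 0 0 0 0]
 [1 1 0 0 0 0 0 0 0 0 0 0 0 0 0 0 0 0 0 0 0 0]
 [1 1 1 0 0 0 0 0 0 0 0 0 0 0 0 0 0 0 0 0 0 0]
 [0 0 0 0 0 1 0 0 0 0 1 0 0 0 0 0 0 0 0 0 0 0]
 [0 0 0 0 0 0 0 1 0 0 0 0 0 0 0 0 0 0 0 0 0 0]
 [0 0 0 0 0 0 0 1 1 0 0 0 0 0 0 0 0 0 0 0 0 0]
 [0 0 0 0 0 0 0 1 1 0 0 0 0 0 0 0 0 0 0 0 0 0]]
```

```bash
cat > fit.py <<'E'
from h import *
from scipy.optimize import minimize
SS=8
def rot(a): return np.array([[np.cos(a),-np.sin(a)],[np.sin(a),np.cos(a)]])
def box_faces(x0,x1,y0,y1,z0,z1):
    v=lambda a,b,c:[a,b,c]
    return [[v(x0,y0,z1),v(x1,y0,z1),v(x1,y1,z1),v(x0,y1,z1)],
     [v(x0,y0,z0),v(x0,y1,z0),v(x0,y1,z1),v(x0,y0,z1)],[v(x1,y0,z0),v(x1,y1,z0),v(x1,y1,z1),v(x1,y0,z1)],
     [v(x0,y0,z0),v(x1,y0,z0),v(x1,y0,z1),v(x0,y0,z1)],[v(x0,y1,z0),v(x1,y1,z0),v(x1,y1,z1),v(x0,y1,z1)]]
NRM=[[0,0,1],[-1,0,0],[1,0,0],[0,-1,0],[0,1,0]]
def tf(P,x,y,a):
    P=np.array(P,float); Q=P.copy(); Q[:,:2]=P[:,:2]@rot(a).T+[x,y]; return Q
def boxdraw(polys,c,b,x,y,a,base):
    fs=box_faces(*b)
    for k in (1,2,3,4,0):
        F=tf(fs[k],x,y,a);n=np.array(NRM[k],float);n[:2]=rot(a)@n[:2]
        if n@(np.array(c['origin'])-F.mean(0))>0: polys.append((F,base+str(k)))
def labels(c,polys,box):
    l,t,r,b=box;names=['bg'];L=np.zeros(((b-t)*SS,(r-l)*SS),np.uint8)
    for F,nm in polys:
        if nm not in names:names.append(nm)
        uv=w2px(c,F); uv=(uv-[l,t]+.5)*SS-.5
        cv2.fillPoly(L,[np.round(uv*16).astype(np.int32)],names.index(nm),shift=4)
    B=[]
    for i in range(len(names)):
        B.append(cv2.resize((L==i).astype(np.float32),(r-l,b-t),interpolation=cv2.INTER_AREA))
    return names,np.array(B)
def resid(c,polys,box):
    l,t,r,b=box; im=c['color'][t:b,l:r].astype(float).reshape(-1,3)
    n,B=labels(c,polys,box);A=B.reshape(len(n),-1).T
    X=np.linalg.lstsq(A,im,rcond=None)[0]; R=im-A@X
    R=np.clip(np.abs(R),0,40)
    return (R**2).mean()
def podpolys(c,p):
    x,y,a,dial,s=p; polys=[]
    boxdraw(polys,c,(-.065,.065,-.065,.065,0,.045),x,y,a,'pod')
    th=np.linspace(0,2*np.pi,60)
    for z,nm in ((.045,'side'),(.053,'disc')):
        if z==.045:
            pts=[]
            for zz in (.045,.049,): polys.append((np.c_[x+.038*np.cos(th),y+.038*np.sin(th),0*th+zz],'side'))
        polys.append((np.c_[x+.038*np.cos(th),y+.038*np.sin(th),0*th+z],nm))
    d=a+np.radians(120)-dial
    g=[[-.020,-.0042,.053],[.020,-.0042,.053],[.020,.0042,.053],[-.020,.0042,.053]]
    polys.append((tf(g,x,y,d),'groove'))
    polys.append((tf([[.028,-.0022,.053],[.038,-.0022,.053],[.038,.0022,.053],[.028,.0022,.053]],x,y,d),'ptr'))
    for k in range(8):
        t=a+np.radians(120-30*k); lo=k in(0,4)
        r0,r1,w=(.041,.056,.0022) if lo else (.041,.050,.0015)
        polys.append((tf([[r0,-w,.045],[r1,-w,.045],[r1,w,.045],[r0,w,.045]],x,y,t),'red' if k==0 else 'green' if k==4 else 'blue'))
    boxdraw(polys,c,(-.012+s,.012+s,-.004,.004,.053,.065),x,y,d,'tang')
    return polys
def grippolys(c,p):
    x,y,a=p;polys=[]
    boxdraw(polys,c,(-.024,.024,-.010,.010,0,.034),x,y,a,'grip')
    polys.append((tf([[-.021,-.0015,.034],[.021,-.0015,.034],[.021,.0015,.034],[-.021,.0015,.034]],x,y,a),'line'))
    return polys
def dofit(c,fn,p0,st,box):
    best=None
    f=lambda q:resid(c,fn(c,np.array(p0)+q*st),box)
    q=np.zeros(len(p0))
    for _ in range(3):
        S=np.vstack([q]+[q+np.eye(len(q))[i] for i in range(len(q))])
        r=minimize(f,q,method='Nelder-Mead',options=dict(initial_simplex=S,maxiter=250,xatol=1e-2,fatol=1e-3)); q=r.x
    return np.array(p0)+q*st,r.fun
E
cat > run1.py <<'E'
from fit import *
import pickle
np.set_printoptions(precision=5,suppress=True)
C=pickle.load(open('C0.pkl','rb'))
for n,pb,gb in (('top',(207,232,280,310),(378,252,407,287)),('scene',(347,213,425,280),(219,219,246,248))):
    c=C[n]
    p,f=dofit(c,podpolys,[.543,.117,np.radians(-10),np.radians(30),-.004],np.array([.003,.003,.05,.05,.003]),pb)
    print(n,'pod',p[:2],np.degrees(p[2:4]),p[4]*1e3,f, 'dir',np.degrees(p[2]-p[3])+120)
    g,f=dofit(c,grippolys,[.5435,-.2502,np.radians(156)],np.array([.003,.003,.05]),gb)
    print(n,'grip',g[:2],np.degrees(g[2]),f)
    l,t,r,b=pb;nm,B=labels(c,podpolys(c,p),pb);im=c['color'][t:b,l:r].astype(float);A=B.reshape(len(nm),-1).T
    X=np.linalg.lstsq(A,im.reshape(-1,3),rcond=None)[0];rec=np.clip((A@X).reshape(im.shape),0,255)
    cv2.imwrite(f'pics/fit_{n}.png',cv2.resize(np.hstack([im,rec])[:,:,::-1].astype(np.uint8),None,fx=5,fy=5,interpolation=cv2.INTER_NEAREST))
E
time python3 run1.py
```

```text
top pod [0.54387 0.11709] [-12.00303  29.16215] -4.474369363433571 50.986728831128836 dir 78.83482314109325
top grip [ 0.54326 -0.25023] 157.1828359829388 30.095416687919187
scene pod [0.5415  0.11781] [-11.65141  31.69254] -3.997057398311167 98.70033281173774 dir 76.6560551128634
scene grip [ 0.54138 -0.24964] 158.18293235745787 199.47028994904062
real	0m9.058s
user	0m31.609s
sys	0m0.250s
```

View pics/fit_top.png

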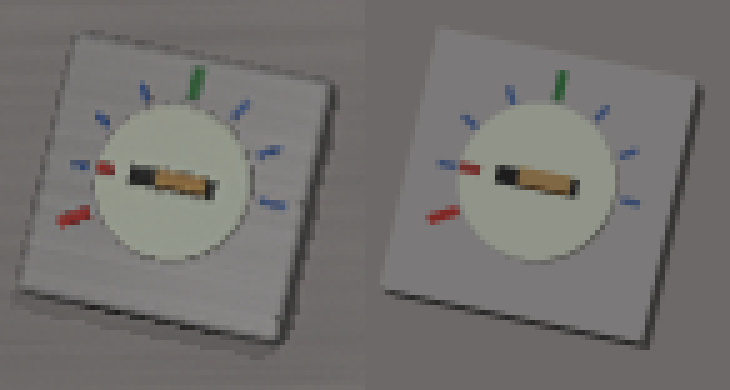

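View pics/fit_scene.png

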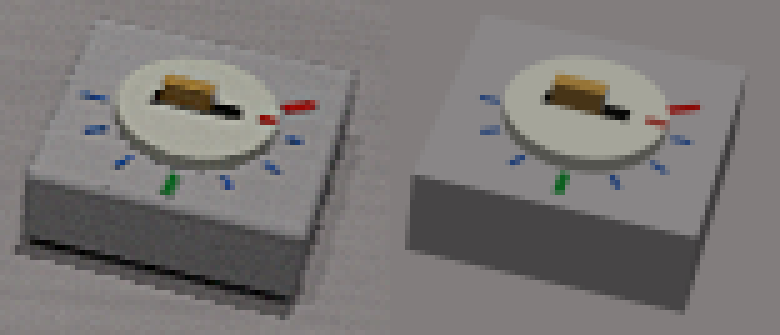

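Call:
send_rows --offset '[[2.6,2.9,-0.4],[2.6,2.9,-0.4],[2.6,2.9,-0.4],[2.6,2.9,-0.4],[2.6,2.9,-0.4],[2.6,2.9,-0.4],[2.6,2.9,-0.4],[2.6,2.9,-0.4],[2.6,2.9,-0.4],[2.6,2.9,-0.4]]' --angular '[[0,0,-4.65],[0,0,-4.65],[0,0,-4.65],[0,0,-4.65],[0,0,-4.65],[0,0,-4.65],[0,0,-4.65],[0,0,-4.65],[0,0,-4.65],[0,0,-4.65]]' --hand '[5.5,5.5,5.5,5.5,5.5,5.5,5.5,5.5,5.5,5.5]' --force 30

```text
clock: 1.73
eef_pos: [0.5158, -0.2791, 0.1994]
tool_rot: [[0.0, -0.386, -0.923], [-0.0, -0.923, 0.386], [-1.0, 0.0, -0.001]]
wrist_force: [-0.1, -0.9, -0.4]
finger_gap: 0.0547
```

```bash
cat > st.py <<'E'
from h import *
np.set_printoptions(precision=4,suppress=True)
def st():
    s=arm.observe();R=np.array(s['tool_rot'])
    print('t',round(s['clock'],2),'p',np.array(s['eef_pos'])*1e3,'psi',round(np.degrees(np.arctan2(R[1,1],R[0,1])),2),'tilt',np.round(np.degrees(R[:2,0]),2),'F',np.array(s['wrist_force']).round(1),'M',np.array(s['ft_torque']).round(3),'gap',round(s['finger_gap']*1e3,1),'j6',s['joint_pos'][5].round(1)); return s
if __name__=='__main__': st()
E
python3 st.py
```

```text
t 1.73 p [ 515.8323 -279.1093  199.3918] psi -112.68 tilt [ 0.03 -0.02] F [-0.1 -0.9 -0.4] M [-0.036 -0.017  0.099] gap 54.7 j6 76.6
```

Call:
send_rows --offset '[[0.9,1.0,-1.5],[0.9,1.0,-2],[0.9,1.1,-2],[0,0,-2],[0,0,-2],[0,0,-2],[0,0,-2],[0,0,-2],[0,0,-1.5],[0,0,0]]' --angular '[[0,0,0],[0,0,0],[0,0,0],[0,0,0],[0,0,0],[0,0,0],[0,0,0],[0,0,0],[0,0,0],[0,0,0]]' --hand '[5.5,5.5,5.5,5.5,5.5,5.5,5.5,5.5,5.5,5.5]'

```text
clock: 2.57
eef_pos: [0.5392, -0.2481, 0.0255]
tool_rot: [[-0.006, -0.382, -0.924], [0.003, -0.924, 0.382], [-1.0, -0.001, 0.006]]
wrist_force: [-0.8, 0.4, -0.7]
finger_gap: 0.055
```

Run:
```python
from st import *
st()
c=shot('scene','s1.png')
cv2.imwrite('pics/s1c.png',cv2.resize(c['color'][150:270,170:300,::-1],None,fx=4.5,fy=4.5,interpolation=cv2.INTER_CUBIC))
```

```text
t 2.57 p [ 539.2051 -248.1356   25.5072] psi -112.44 tilt [-0.32  0.2 ] F [-0.8  0.4 -0.7] M [0.049 0.012 0.026] gap 55.0 j6 80.1
```

View pics/s1c.png

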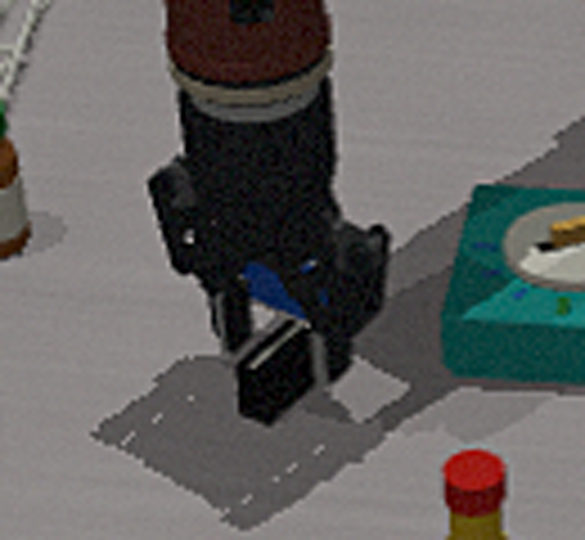

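Call:
send_rows --offset '[[0,0,-0.4],[0,0,-0.4],[0,0,-0.3],[0,0,0],[0,0,0],[0,0,0],[0,0,0],[0,0,0],[0,0,0],[0,0,0]]' --angular '[[0,0,0],[0,0,0],[0,0,0],[0,0,0],[0,0,0],[0,0,0],[0,0,0],[0,0,0],[0,0,0],[0,0,0]]' --hand '[5.5,5.5,5.5,5.5,5.5,5.5,5.5,5.5,5.5,5.5]'

```text
clock: 3.45
eef_pos: [0.5418, -0.2497, 0.0184]
tool_rot: [[0.0, -0.382, -0.924], [-0.0, -0.924, 0.382], [-1.0, 0.0, -0.0]]
wrist_force: [-0.4, 0.5, -0.5]
finger_gap: 0.055
```

```bash
python3 st.py
```

```text
t 3.45 p [ 541.7901 -249.7287   18.3974] psi -112.45 tilt [ 0.01 -0.  ] F [-0.4  0.5 -0.5] M [0.036 0.006 0.044] gap 55.0 j6 80.1
```

Call:
send_rows --offset '[[0,0,-0.2],[0,0,-0.2],[0,0,0],[0,0,0],[0,0,0],[0,0,0],[0,0,0],[0,0,0],[0,0,0],[0,0,0]]' --angular '[[0,0,0],[0,0,0],[0,0,0],[0,0,0],[0,0,0],[0,0,0],[0,0,0],[0,0,0],[0,0,0],[0,0,0]]' --hand '[5.5,5.5,4,3,2.4,1.5,1.5,1.5,1.5,1.5]' --force 30

```text
clock: 4.28
eef_pos: [0.5418, -0.2498, 0.0143]
tool_rot: [[0.0, -0.382, -0.924], [-0.0, -0.924, 0.382], [-1.0, 0.0, -0.0]]
wrist_force: [0.3, -1.0, 0.5]
finger_gap: 0.0195
```

```bash
python3 st.py
```

```text
t 4.28 p [ 541.759  -249.7567   14.3365] psi -112.45 tilt [ 0. -0.] F [ 0.3 -1.   0.5] M [ 0.023 -0.011 -0.02 ] gap 19.5 j6 80.1
```

Call:
send_rows --offset '[[0,0,4],[0,0,4],[0,3,1],[0,3,0],[0,3,0],[0,3,0],[0,3,0],[0,3,0],[0,3,0],[0,3,0]]' --angular '[[0,0,0],[0,0,0],[0,0,7],[0,0,7],[0,0,7],[0,0,7],[0,0,7],[0,0,7],[0,0,7],[0,0,7]]' --hand '[1.5,1.5,1.5,1.5,1.5,1.5,1.5,1.5,1.5,1.5]'

```text
clock: 5.12
eef_pos: [0.5414, -0.0083, 0.1043]
tool_rot: [[-0.0, 0.558, -0.83], [0.0, -0.83, -0.558], [-1.0, -0.0, 0.0]]
wrist_force: [-0.0, 1.0, -1.3]
finger_gap: 0.0193
```

Call:
send_rows --offset '[[0,2.5,0],[0,2.5,0],[0,2.5,0],[0,2.5,0],[0,1.5,0],[0,0.75,0],[0,0,-0.5],[0,0,0],[0,0,0],[0,0,0]]' --angular '[[0,0,7],[0,0,7],[0,0,7],[0,0,7],[0,0,7],[0,0,7],[0,0,2.6],[0,0,0],[0,0,0],[0,0,0]]' --hand '[1.5,1.5,1.5,1.5,1.5,1.5,1.5,1.5,1.5,1.5]'

```text
clock: 5.95
eef_pos: [0.5416, 0.1125, 0.0993]
tool_rot: [[-0.0, 0.978, -0.207], [-0.0, -0.207, -0.978], [-1.0, -0.0, 0.0]]
wrist_force: [0.4, 0.6, -0.9]
finger_gap: 0.0195
```

Run:
```python
from st import *
st()
import pickle
C={n:capture(n) for n in('scene','top')};pickle.dump(C,open('C1.pkl','wb'))
a=C['scene']['color'][150:280,325:445,::-1];b=C['top']['color'][210:330,190:300,::-1]
cv2.imwrite('pics/a1.png',cv2.resize(a,None,fx=4.5,fy=4.5,interpolation=cv2.INTER_CUBIC));cv2.imwrite('pics/b1.png',cv2.resize(b,None,fx=4.5,fy=4.5,interpolation=cv2.INTER_CUBIC))
```

```text
t 5.95 p [541.6302 112.5034  99.2745] psi -11.96 tilt [-0.02 -0.  ] F [ 0.4  0.6 -0.9] M [ 0.029 -0.03   0.022] gap 19.5 j6 15.5
```

View pics/a1.png

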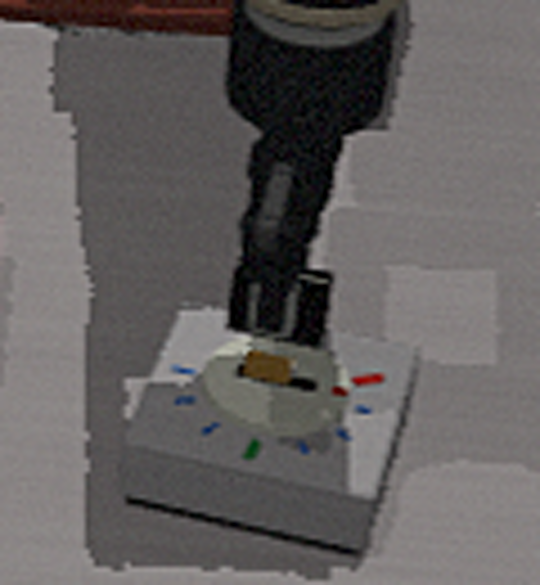

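View pics/b1.png

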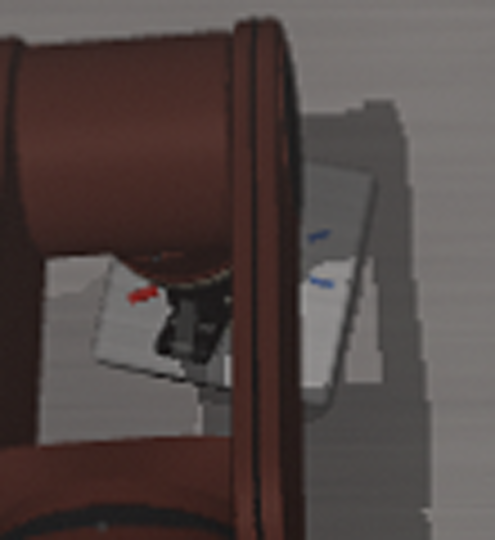

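Run:
```python
from fit import *
import pickle
C=pickle.load(open('C1.pkl','rb'));c=C['scene']
l,t,r,b=365,200,415,245;k=14
im=cv2.resize(c['color'][t:b,l:r,::-1],None,fx=k,fy=k,interpolation=cv2.INTER_NEAREST)
im=cv2.convertScaleAbs(im,alpha=2.2)
def dr(P,col):
    uv=(w2px(c,P)-[l,t]+.5)*k
    cv2.polylines(im,[np.round(uv).astype(np.int32)],True,col,1)
a=np.radians(78.1);B=.0849
x,y=.5416+.0005*np.cos(a),.1125+.0005*np.sin(a)
for f in box_faces(-.024,.024,-.01,.01,B,B+.034): dr(tf(f,x,y,a),(0,0,255))
for f in box_faces(-.012-.0043,.012-.0043,-.004,.004,.053,.065): dr(tf(f,.5427,.1174,a),(0,255,0))
th=np.linspace(0,6.283,60);dr(np.c_[.5427+.038*np.cos(th),.1174+.038*np.sin(th),0*th+.053],(255,255,0))
cv2.imwrite('pics/ov1.png',im)
```

```text
(no output)
```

View pics/ov1.png

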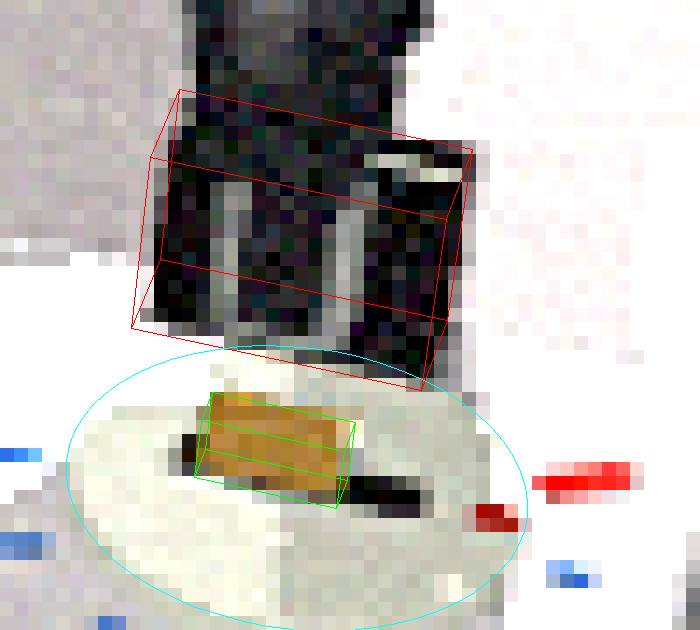

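Run:
```python
from fit import *
import pickle
C=pickle.load(open('C1.pkl','rb'));c=C['scene']
g=c['color'][...].astype(int).sum(2)//3
print(g[206:232,371:403])
```

```text
[[ 81  84  87  88  81  85  93  78   9  15  15  22  15  16  17  17  16  16
   11  25  17   3  53 115 136 136 126 120 120 118 113 119]
 [ 84  90  86  88  86  90  77  33   8  20   4  21  14  16  17  18  19  10
    7  15  18   0  80 131 137 126 110 118 116 121 120 115]
 [ 84  85  93  85  86  93  83  51   2   5  17  17  14   0   2  16  18  11
    8   7   7   8  84 136 139 133 117 119 115 115 116 119]
 [ 82  84  86  88  84  83  52   5   6  13   7  12  15  23  16  10   6   8
    8  25  18  17  75 135 149 139 124 124 121 118 120 116]
 [ 87  86  84  90  90  76  15   2  25  20   4  18  17  19  19  20   2   9
   19  13  16   2   0   2   0  24  38  75 104 117 114 118]
 [ 85  85  89  84  87  76   2   8  13  21  15  14   8  17  18  23  22  18
   14   6  56  86  84  65  26   5   0  25  94 119 113 114]
 [ 86  86  85  87  84  55  13   3   0   5  16  18  12   5  23  22   3  13
   17  22  17   0  36  60  85  99  83  30  97 122 121 113]
 [ 81  80  82  88  85  58   0   9   0  31  56  54   8  21   3  21   1  14
   16  44  53   0  16   0   0   2   0  58 110 121 117 118]
 [ 85  86  80  84  83  33   0  19   
[... 1658 characters left out ...]
1  15  45  70 101 130 126 123 121]
 [143 142 155 170 170 168 170 171 180 161  95 115 115 114 108  92  87  89
   94  96  97  97  96  62  53  67  75 101 129 124 121 124]
 [147 160 173 175 172 175 154 132 161  42  60  66  63  82  98  89  90  84
   93  89  90  91  95  95  95  93  84  65  99 125 125 120]
 [146 129  98 100 100 103 102 102  61  45  50  48  49  52  49  56  60  70
   81  78  90  87  86  89  90  90  83  81 103 132 127 126]
 [111 108 108 108 108 109 111 101  74  52  59  59  62  59  57  54  51  49
   83 107  88  86  85  88  90  88  90  83 116 139 128 126]
 [104 105 111 110 109 113  96  12  35  60  59  50  54  52  50  54  60  50
   81 113  88  94  87  89  88  87  86  85  81 109 134 122]]
```

Call:
send_rows --offset '[[0,-0.06,-0.3],[0,0,-0.4],[0,0,-0.4],[0,0,-0.4],[0,0,-0.3],[0,0,0],[0,0,0],[0,0,0],[0,0,0],[0,0,0]]' --angular '[[0,0,0],[0,0,0],[0,0,0],[0,0,0],[0,0,0],[0,0,0],[0,0,0],[0,0,0],[0,0,0],[0,0,0]]' --hand '[1.5,1.5,1.5,1.5,1.5,1.5,1.5,1.5,1.5,1.5]'

```text
clock: 6.88
eef_pos: [0.542, 0.1122, 0.0816]
tool_rot: [[0.001, 0.979, -0.205], [0.0, -0.205, -0.979], [-1.0, 0.001, -0.0]]
wrist_force: [-0.4, 0.3, 0.5]
finger_gap: 0.0199
```

```bash
python3 st.py; python3 st.py
python3 - <<'E'
from fit import *
c=capture('scene')
l,t,r,b=365,200,415,245;k=14
im=cv2.resize(c['color'][t:b,l:r,::-1],None,fx=k,fy=k,interpolation=cv2.INTER_NEAREST)
cv2.imwrite('pics/ov2.png',cv2.convertScaleAbs(im,alpha=2))
E
```

```text
t 6.88 p [541.9562 112.2195  81.5841] psi -11.84 tilt [0.03 0.  ] F [-0.4  0.3  0.5] M [ 0.062 -0.041 -0.009] gap 19.9 j6 15.4
t 6.88 p [541.9562 112.2195  81.5841] psi -11.84 tilt [0.03 0.  ] F [-0.4  0.3  0.5] M [ 0.062 -0.041 -0.009] gap 19.9 j6 15.4
```

View pics/ov2.png

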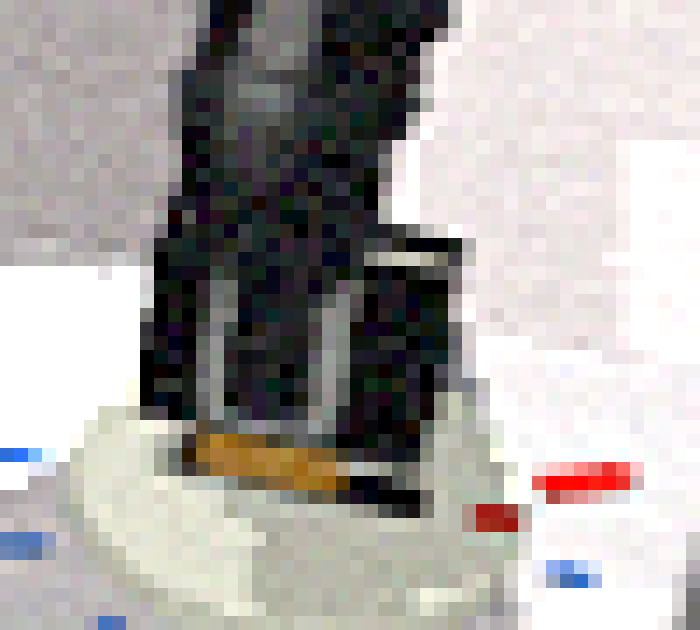

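Run:
```python
from fit import *
import pickle
np.set_printoptions(precision=2,suppress=True)
C=pickle.load(open('C1.pkl','rb'));c=C['scene']
a=np.radians(78.1);u=np.array([np.cos(a),np.sin(a),0]);v=np.array([-np.sin(a),np.cos(a),0])
P=np.array([.5417,.113,.085]);J=np.array([(w2px(c,P+.001*d)-w2px(c,P))[0] for d in (u,v)]).T
print(J);print('grip C1 shift along u,v mm',np.linalg.solve(J,[.65,-.45]))
c=capture('scene');pickle.dump(c,open('C2.pkl','wb'))
g=c['color'].astype(int).sum(2)//3
print(g[216:236,372:402])
print((c['color'][225:240,376:394,0].astype(int)-c['color'][225:240,376:394,2]))
g=C['scene']['color'].astype(int)
print('C1 tang r-b');print((g[225:240,376:394,0]-g[225:240,376:394,2]))
# predicted tang silhouettes in scene coords, and grip
q=[.5415,.1178];B=.0816-.0143
for s in (-.004,):
    for y in(-.004,.004):
        for z in(.053,.065): print('tang',y,z,w2px(c,tf([[s-.012,y,z],[s+.012,y,z]],*q,a)).ravel())
```

```text
[[ 0.43  0.1 ]
 [ 0.09 -0.25]]
grip C1 shift along u,v mm [1.02 2.19]
[[ 85  85  85  86  54   6  18  14  23  19   9  17  14  21  12  16  17  13
   15  19  19  30  60  97 106 124 120 116 112 113]
 [ 75  76  89  74   8  14   6  10   3  15  16  22  27  18  21  20  10  14
   20  31  19  18   7   0   0  20  86 122 117 116]
 [ 90 100  97  76   0  17   8  10  22  14  20  22  17  18  22  16   0   8
   25  57  90  99 103  86  54  32  90 122 117 116]
 [114 159 151 106   0   0   2  18  39  27  12  11  23  21  14   8   4  17
   17   9  15   2   7  46  36  57 110 125 119 121]
 [144 148 144 101   0   3  18  24  56  55   6   8  15  11  12  13  20  50
   49   5  11   0   5   1   0  58 105 121 114 112]
 [142 146 145 105   0   3   0  36  63  54   7  12   9   7   1  17  43  60
   43   3  20   1   9   6   3  85 125 115 113 113]
 [144 145 139  64   0   5   0  33  61  53  14  13  16  16  14  34  71  70
   26   1   3  11  14   5  12  93 125 119 117 115]
 [144 147 137  25  14  18   8  35  62  36  19  17  11   5   4  32  68  64
   13   2   5  20   9   6   1  53 104 125 116 116]
 [143 151 138  26   0   1   2 
[... 2954 characters left out ...]
7  5  5 38 55 51 60 59 56 59 58 58 54 31  9  7  6  5]
 [ 9  6 17 55 59 53 53 61 52 56 53 53 63 29  0  5  8  4]
 [ 8  2  0 18 42 60 52 57 54 57 58 57 60 25 -3  9  6  4]
 [ 7  7  7  4  1  1 11 17 39 46 57 61 51 38  0  2 -1  3]
 [10  9  7 12  7  6  5  0  0  1 -1 15 18  6 -5 -1  6  0]
 [10  7  9  9  9  9  9  8  6  3  3  3  5  6  7  2 -1  1]
 [12  9  8  8  9  9  7 10  9  7  9  6  7  4  8  8  7  6]
 [ 7  8  8  8  8 10  9 11  7  9  7  8  9  7  4 10  5  5]
 [11 10  9  7  8  8 11  6  9  7  8  5  8 11  6  9  9  8]]
tang -0.004 0.053 [378.67 233.31 388.83 235.53]
tang -0.004 0.065 [379.17 229.2  389.4  231.41]
tang 0.004 0.053 [379.46 231.32 389.58 233.51]
tang 0.004 0.065 [379.96 227.22 390.14 229.4 ]
```

Call:
send_rows --offset '[[0.06,-0.01,0],[0,0,0],[0,0,-0.05],[0,0,-0.05],[0,0,-0.05],[0,0,-0.05],[0,0,-0.05],[0,0,0],[0,0,0],[0,0,0]]' --angular '[[0,0,0],[0,0,0],[0,0,0],[0,0,0],[0,0,0],[0,0,0],[0,0,0],[0,0,0],[0,0,0],[0,0,0]]' --hand '[1.5,1.5,1.5,1.5,1.5,1.5,1.5,1.5,1.5,1.5]'

```text
clock: 7.82
eef_pos: [0.5424, 0.1121, 0.0791]
tool_rot: [[0.0, 0.979, -0.205], [-0.0, -0.205, -0.979], [-1.0, 0.0, 0.0]]
wrist_force: [-2.7, -0.3, 3.9]
finger_gap: 0.0195
```

```bash
python3 st.py
```

```text
t 7.82 p [542.3933 112.0802  79.1041] psi -11.84 tilt [ 0.01 -0.  ] F [-2.7 -0.3  3.9] M [-0.071  0.459  0.017] gap 19.5 j6 15.4
```

Call:
send_rows --offset '[[-0.02,0,0],[-0.02,0,0],[0,0,0],[0,0,-0.02],[0,0,-0.02],[0,0,0],[0,0,0],[0,0,0],[0,0,0],[0,0,0]]' --angular '[[0,0,0],[0,0,0],[0,0,0],[0,0,0],[0,0,0],[0,0,0],[0,0,0],[0,0,0],[0,0,0],[0,0,0]]' --hand '[1.5,1.5,1.5,1.5,1.5,1.5,1.5,1.5,1.5,1.5]'

```text
clock: 8.65
eef_pos: [0.5424, 0.1121, 0.079]
tool_rot: [[0.001, 0.979, -0.205], [-0.0, -0.205, -0.979], [-1.0, 0.001, -0.0]]
wrist_force: [-1.3, -0.2, 6.1]
finger_gap: 0.0198
```

```bash
python3 st.py
```

```text
t 8.65 p [542.3642 112.0737  79.0106] psi -11.85 tilt [ 0.05 -0.  ] F [-1.3 -0.2  6.1] M [-0.107  0.412 -0.015] gap 19.8 j6 15.4
```

Call:
send_rows --offset '[[0,0,0.06],[-0.04,0,0],[0,0,0],[0,0,-0.03],[0,0,-0.03],[0,0,-0.02],[0,0,0],[0,0,0],[0,0,0],[0,0,0]]' --angular '[[0,0,0],[0,0,0],[0,0,0],[0,0,0],[0,0,0],[0,0,0],[0,0,0],[0,0,0],[0,0,0],[0,0,0]]' --hand '[1.5,1.5,1.5,1.5,1.5,1.5,1.5,1.5,1.5,1.5]'

```text
clock: 9.48
eef_pos: [0.5422, 0.1121, 0.079]
tool_rot: [[0.001, 0.979, -0.205], [0.0, -0.205, -0.979], [-1.0, 0.001, -0.0]]
wrist_force: [-0.1, -0.0, 6.8]
finger_gap: 0.0195
```

```bash
python3 st.py
```

```text
t 9.48 p [542.2055 112.0604  78.9842] psi -11.85 tilt [0.08 0.  ] F [-0.1 -0.   6.8] M [-0.01   0.042 -0.029] gap 19.5 j6 15.4
```

Call:
send_rows --offset '[[0,0,-0.02],[0,0,-0.02],[0,0,-0.02],[0,0,0],[0,0,0],[0,0,0],[0,0,0],[0,0,0],[0,0,0],[0,0,0]]' --angular '[[0,0,0],[0,0,0],[0,0,0],[0,0,0],[0,0,0],[0,0,0],[0,0,0],[0,0,0],[0,0,0],[0,0,0]]' --hand '[1.5,1.5,1.5,1.5,1.5,1.5,1.5,1.5,1.5,1.5]'

```text
clock: 10.32
eef_pos: [0.5423, 0.1121, 0.0789]
tool_rot: [[0.001, 0.979, -0.205], [-0.0, -0.205, -0.979], [-1.0, 0.001, -0.0]]
wrist_force: [-1.5, -1.0, 10.9]
finger_gap: 0.0194
```

```bash
python3 st.py
```

```text
t 10.32 p [542.2598 112.1107  78.8517] psi -11.84 tilt [ 0.08 -0.  ] F [-1.5 -1.  10.9] M [-0.114  0.277 -0.017] gap 19.4 j6 15.4
```

Call:
send_rows --offset '[[0,0,0.07],[-0.03,0,0],[-0.03,0,0],[0,0,0],[0,0,0],[0,0,0],[0,0,0],[0,0,0],[0,0,0],[0,0,0]]' --angular '[[0,0,0],[0,0,0],[0,0,0],[0,0,0],[0,0,0],[0,0,0],[0,0,0],[0,0,0],[0,0,0],[0,0,0]]' --hand '[1.5,1.5,1.5,1.5,1.5,1.5,1.5,1.5,1.5,1.5]'

```text
clock: 11.15
eef_pos: [0.542, 0.1121, 0.079]
tool_rot: [[0.002, 0.979, -0.205], [0.0, -0.205, -0.979], [-1.0, 0.002, -0.001]]
wrist_force: [1.8, -0.5, 5.2]
finger_gap: 0.0194
```

```bash
python3 st.py
```

```text
t 11.15 p [542.0253 112.0814  79.0068] psi -11.85 tilt [0.14 0.01] F [ 1.8 -0.5  5.2] M [-0.057 -0.322  0.022] gap 19.4 j6 15.4
```

Run:
```python
from fit import *
import pickle
from scipy.optimize import minimize
np.set_printoptions(precision=2,suppress=True)
a=np.radians(78.1)
# fit using masked render: grip box + pod with tang; finger mask excluded
def masked(c,polys,box,mask):
    l,t,r,b=box; im=c['color'][t:b,l:r].astype(float).sum(2).reshape(-1)/3
    n,B=labels(c,polys,box);A=B.reshape(len(n),-1).T
    m=~mask.reshape(-1)
    X=np.linalg.lstsq(A[m],im[m],rcond=None)[0];R=np.clip(np.abs(im[m]-A[m]@X),0,50);return (R**2).mean()
c3=capture('scene');pickle.dump(c3,open('C3.pkl','wb'))
def run(c,box,fc,B,x0):
    l,t,r,b=box
    mask=np.zeros((b-t,r-l),bool);mask[:,fc[0]-l:fc[1]-l]=True
    mask[:fc[2]-t,:]=True
    def polys(q):
        P=[];boxdraw(P,c,(-.024,.024,-.01,.01,B,B+.034),q[0],q[1],a,'g')
        return [(f,'g') for f,_ in P]
    f=lambda s:masked(c,polys(x0+s*.001),box,mask)
    best=min(((f(np.array([i,j])),i,j) for i in np.arange(-4,4.1,.5) for j in np.arange(-3,3.1,.5)))
    r=minimize(f,best[1:],method='Nelder-Mead',options=dict(initial_simplex=np.array(best[1:])+np.array([[0,0],[.4,0],[0,.4]])))
    return x0+r.x*.001,r.fun,r.x
for nm,c,B,box,fc in (('C1',pickle.load(open('C1.pkl','rb'))['scene'],.0850,(370,212,402,228),(379,393,212)),
   ('C2',pickle.load(open('C2.pkl','rb')),.0673,(370,218,402,232),(378,392,218)),('C3',c3,.0650,(370,218,402,232),(378,392,218))):
    print(nm,run(c,box,fc,B,np.array([.5417,.1130])))
```

```text
C1 (array([0.54, 0.11]), np.float64(562.6345281975557), array([-1.22,  1.45]))
C2 (array([0.54, 0.12]), np.float64(407.0872790910083), array([0., 2.]))
C3 (array([0.54, 0.12]), np.float64(433.6654898828834), array([1.35, 2.1 ]))
```

Call:
send_rows --offset '[[0.03,0,0.06],[0,-0.04,0],[0,-0.04,0],[0,0,-0.03],[0,0,-0.03],[0,0,-0.02],[0,0,0],[0,0,0],[0,0,0],[0,0,0]]' --angular '[[0,0,0],[0,0,0],[0,0,0],[0,0,0],[0,0,0],[0,0,0],[0,0,0],[0,0,0],[0,0,0],[0,0,0]]' --hand '[1.5,1.5,1.5,1.5,1.5,1.5,1.5,1.5,1.5,1.5]'

```text
clock: 12.03
eef_pos: [0.541, 0.1113, 0.0779]
tool_rot: [[-0.0, 0.979, -0.205], [0.0, -0.205, -0.979], [-1.0, -0.0, 0.0]]
wrist_force: [-0.2, 0.7, -1.3]
finger_gap: 0.0194
```

```bash
python3 st.py
```

```text
t 12.03 p [541.0334 111.2812  77.9429] psi -11.85 tilt [-0.03  0.  ] F [-0.2  0.7 -1.3] M [-0.034  0.008 -0.003] gap 19.4 j6 15.3
```

Call:
send_rows --offset '[[0,0,-0.05],[0,0,-0.05],[0,0,-0.05],[0,0,-0.05],[0,0,-0.05],[0,0,-0.05],[0,0,0],[0,0,0],[0,0,0],[0,0,0]]' --angular '[[0,0,0],[0,0,0],[0,0,0],[0,0,0],[0,0,0],[0,0,0],[0,0,0],[0,0,0],[0,0,0],[0,0,0]]' --hand '[1.5,1.5,1.5,1.5,1.5,1.5,1.5,1.5,1.5,1.5]'

```text
clock: 12.87
eef_pos: [0.5412, 0.1113, 0.0751]
tool_rot: [[0.0, 0.979, -0.205], [0.0, -0.205, -0.979], [-1.0, 0.0, -0.0]]
wrist_force: [-0.2, -0.5, -0.9]
finger_gap: 0.0194
```

```bash
python3 st.py
```

```text
t 12.87 p [541.2361 111.2892  75.1216] psi -11.85 tilt [0. 0.] F [-0.2 -0.5 -0.9] M [ 0.    -0.016 -0.004] gap 19.4 j6 15.3
```

Call:
send_rows --offset '[[0,0,-0.05],[0,0,-0.05],[0,0,-0.05],[0,0,-0.05],[0,0,-0.05],[0,0,-0.05],[0,0,0],[0,0,0],[0,0,0],[0,0,0]]' --angular '[[0,0,0],[0,0,0],[0,0,0],[0,0,0],[0,0,0],[0,0,0],[0,0,0],[0,0,0],[0,0,0],[0,0,0]]' --hand '[1.5,1.5,1.5,1.5,1.5,1.5,1.5,1.5,1.5,1.5]'

```text
clock: 13.7
eef_pos: [0.5414, 0.1114, 0.0721]
tool_rot: [[0.001, 0.979, -0.205], [0.0, -0.205, -0.979], [-1.0, 0.0, -0.0]]
wrist_force: [1.3, 1.1, 1.6]
finger_gap: 0.0193
```

Run:
```python
from st import *
st()
c=capture('scene')
cv2.imwrite('pics/ov4.png',cv2.convertScaleAbs(cv2.resize(c['color'][190:280,345:425,::-1],None,fx=6.5,fy=6.5,interpolation=cv2.INTER_CUBIC),alpha=1.6))
```

```text
t 13.7 p [541.4421 111.3568  72.1191] psi -11.85 tilt [0.03 0.01] F [1.3 1.1 1.6] M [ 0.221 -0.07  -0.041] gap 19.3 j6 15.3
```

View pics/ov4.png

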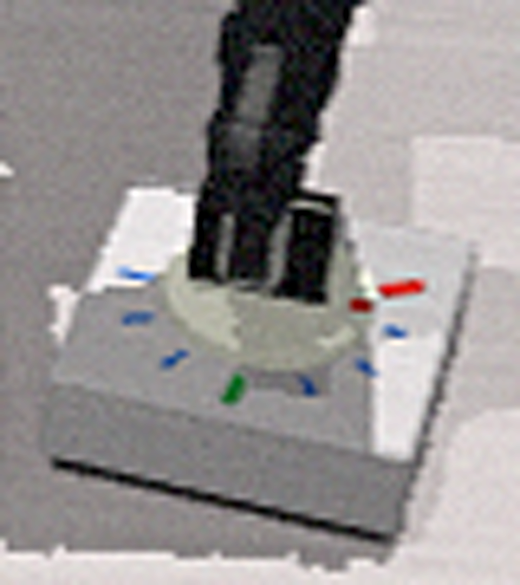

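Call:
send_rows --offset '[[0,0,-0.04],[0,0,-0.04],[0,0,-0.04],[0,0,-0.04],[0,0,-0.04],[0,0,0],[0,0,0],[0,0,0],[0,0,0],[0,0,0]]' --angular '[[0,0,0],[0,0,0],[0,0,0],[0,0,0],[0,0,0],[0,0,0],[0,0,0],[0,0,0],[0,0,0],[0,0,0]]' --hand '[1.5,1.5,1.5,1.5,1.5,1.5,1.5,1.5,1.5,1.5]'

```text
clock: 14.58
eef_pos: [0.5412, 0.1113, 0.0699]
tool_rot: [[0.0, 0.979, -0.205], [0.0, -0.205, -0.979], [-1.0, -0.0, -0.0]]
wrist_force: [2.3, 2.8, -0.9]
finger_gap: 0.0193
```

```bash
python3 st.py
```

```text
t 14.58 p [541.2139 111.3469  69.9018] psi -11.85 tilt [0.   0.01] F [ 2.3  2.8 -0.9] M [ 0.447 -0.514 -0.022] gap 19.3 j6 15.3
```

Call:
send_rows --offset '[[0.02,0.02,0],[0,0,-0.03],[0,0,-0.03],[0,0,-0.03],[0,0,-0.03],[0,0,-0.02],[0,0,0],[0,0,0],[0,0,0],[0,0,0]]' --angular '[[0,0,0],[0,0,0],[0,0,0],[0,0,0],[0,0,0],[0,0,0],[0,0,0],[0,0,0],[0,0,0],[0,0,0]]' --hand '[1.5,1.5,1.5,1.5,1.5,1.5,1.5,1.5,1.5,1.5]'

```text
clock: 15.42
eef_pos: [0.5414, 0.1114, 0.0687]
tool_rot: [[-0.0, 0.979, -0.205], [-0.0, -0.205, -0.979], [-1.0, -0.0, 0.0]]
wrist_force: [1.0, 1.1, 2.8]
finger_gap: 0.0198
```

```bash
python3 st.py
```

```text
t 15.42 p [541.4157 111.3714  68.6881] psi -11.85 tilt [-0.   -0.01] F [1.  1.1 2.8] M [ 0.082 -0.02   0.045] gap 19.8 j6 15.3
```

Call:
send_rows --offset '[[0.01,0.01,-0.02],[0,0,-0.02],[0,0,-0.02],[0,0,-0.02],[0,0,-0.02],[0,0,-0.02],[0,0,0],[0,0,0],[0,0,0],[0,0,0]]' --angular '[[0,0,0],[0,0,0],[0,0,0],[0,0,0],[0,0,0],[0,0,0],[0,0,0],[0,0,0],[0,0,0],[0,0,0]]' --hand '[1.5,1.5,1.5,1.5,1.5,1.5,1.5,1.5,1.5,1.5]'

```text
clock: 16.25
eef_pos: [0.5415, 0.1114, 0.0675]
tool_rot: [[-0.0, 0.979, -0.205], [-0.0, -0.205, -0.979], [-1.0, -0.0, 0.0]]
wrist_force: [-0.9, -1.8, 5.5]
finger_gap: 0.0195
```

```bash
python3 st.py
```

```text
t 16.25 p [541.4762 111.3973  67.4825] psi -11.85 tilt [-0.01 -0.02] F [-0.9 -1.8  5.5] M [-0.417  0.287 -0.012] gap 19.5 j6 15.3
```

Call:
send_rows --offset '[[0,0,-0.02],[0,0,-0.02],[0,0,-0.02],[0,0,-0.02],[0,0,0],[0,0,0],[0,0,0],[0,0,0],[0,0,0],[0,0,0]]' --angular '[[0,0,0],[0,0,0],[0,0,0],[0,0,0],[0,0,0],[0,0,0],[0,0,0],[0,0,0],[0,0,0],[0,0,0]]' --hand '[1.5,1.5,1.5,1.5,1.5,1.5,1.5,1.5,1.5,1.5]'

```text
clock: 17.08
eef_pos: [0.5415, 0.1114, 0.0672]
tool_rot: [[-0.0, 0.979, -0.205], [-0.0, -0.205, -0.979], [-1.0, -0.0, 0.0]]
wrist_force: [-4.5, -3.3, 9.5]
finger_gap: 0.0196
```

```bash
python3 st.py
```

```text
t 17.08 p [541.5262 111.4176  67.2354] psi -11.85 tilt [-0.01 -0.02] F [-4.5 -3.3  9.5] M [-0.388  0.605 -0.009] gap 19.6 j6 15.3
```

Call:
send_rows --offset '[[-0.02,-0.02,0],[0,0,-0.02],[0,0,-0.02],[0,0,-0.02],[0,0,-0.02],[0,0,-0.02],[0,0,0],[0,0,0],[0,0,0],[0,0,0]]' --angular '[[0,0,0],[0,0,0],[0,0,0],[0,0,0],[0,0,0],[0,0,0],[0,0,0],[0,0,0],[0,0,0],[0,0,0]]' --hand '[1.5,1.5,1.5,1.5,1.5,1.5,1.5,1.5,1.5,1.5]'

```text
clock: 17.92
eef_pos: [0.5416, 0.1114, 0.0672]
tool_rot: [[0.0, 0.979, -0.205], [-0.0, -0.205, -0.979], [-1.0, 0.0, 0.0]]
wrist_force: [-5.9, -1.3, 15.8]
finger_gap: 0.0195
```

```bash
python3 st.py
```

```text
t 17.92 p [541.5534 111.404   67.1803] psi -11.84 tilt [ 0.01 -0.  ] F [-5.9 -1.3 15.8] M [-0.377  1.044 -0.015] gap 19.5 j6 15.3
```

Call:
send_rows --offset '[[0,0,0.08],[0,0,0.07],[0,0,0],[-0.038,0.013,0],[-0.038,0.013,0],[-0.038,0.013,0],[-0.038,0.013,0],[0,0,0],[0,0,0],[0,0,0]]' --angular '[[0,0,0],[0,0,0],[0,0,0],[0,0,-3.75],[0,0,-3.75],[0,0,-3.75],[0,0,-3.75],[0,0,0],[0,0,0],[0,0,0]]' --hand '[1.5,1.5,1.5,1.5,1.5,1.5,1.5,1.5,1.5,1.5]'

```text
clock: 18.75
eef_pos: [0.5399, 0.1118, 0.0673]
tool_rot: [[0.0, 0.892, -0.452], [-0.0, -0.452, -0.892], [-1.0, 0.0, 0.0]]
wrist_force: [-0.8, -2.0, 6.6]
finger_gap: 0.0195
```

```bash
python3 st.py
```

```text
t 18.75 p [539.8971 111.8429  67.2763] psi -26.85 tilt [ 0. -0.] F [-0.8 -2.   6.6] M [-0.328  0.216 -0.049] gap 19.5 j6 30.4
```

Call:
send_rows --offset '[[0,0,0.03],[-0.033,0.023,0],[-0.033,0.023,0],[-0.033,0.023,0],[-0.033,0.023,0],[0,0,0],[0,0,0],[0,0,0],[0,0,0],[0,0,0]]' --angular '[[0,0,0],[0,0,-3.75],[0,0,-3.75],[0,0,-3.75],[0,0,-3.75],[0,0,0],[0,0,0],[0,0,0],[0,0,0],[0,0,0]]' --hand '[1.5,1.5,1.5,1.5,1.5,1.5,1.5,1.5,1.5,1.5]'

```text
clock: 19.58
eef_pos: [0.5384, 0.1127, 0.0673]
tool_rot: [[-0.0, 0.745, -0.667], [-0.0, -0.667, -0.745], [-1.0, -0.0, 0.0]]
wrist_force: [0.6, -1.7, 1.7]
finger_gap: 0.0196
```

Run:
```python
from st import *
st()
c=capture('scene')
cv2.imwrite('pics/ov5.png',cv2.convertScaleAbs(cv2.resize(c['color'][190:280,345:425,::-1],None,fx=6.5,fy=6.5,interpolation=cv2.INTER_CUBIC),alpha=1.6))
```

```text
t 19.58 p [538.4451 112.7393  67.3029] psi -41.8 tilt [-0.01 -0.  ] F [ 0.6 -1.7  1.7] M [-0.329 -0.084 -0.032] gap 19.6 j6 45.4
```

View pics/ov5.png

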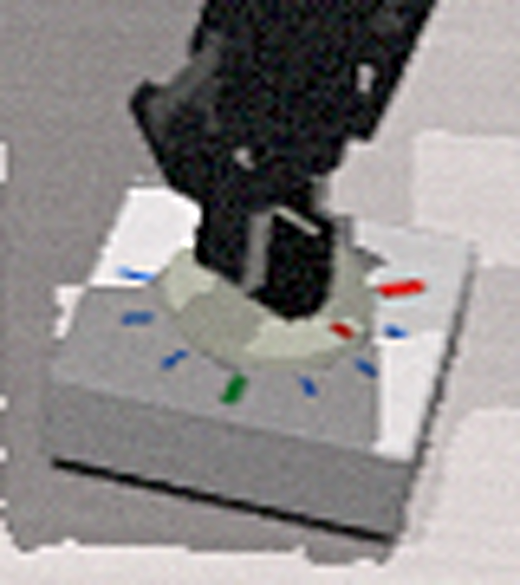

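Call:
send_rows --offset '[[-0.026,0.031,0],[-0.026,0.031,0],[-0.026,0.031,0],[-0.026,0.031,0],[-0.018,0.036,0],[-0.018,0.036,0],[-0.017,0.037,0],[-0.017,0.037,0],[0,0,0],[0,0,0]]' --angular '[[0,0,-3.75],[0,0,-3.75],[0,0,-3.75],[0,0,-3.75],[0,0,-3.75],[0,0,-3.75],[0,0,-3.75],[0,0,-3.75],[0,0,0],[0,0,0]]' --hand '[1.5,1.5,1.5,1.5,1.5,1.5,1.5,1.5,1.5,1.5]'

```text
clock: 20.47
eef_pos: [0.5367, 0.1154, 0.0673]
tool_rot: [[-0.0, 0.314, -0.95], [-0.0, -0.95, -0.314], [-1.0, 0.0, 0.0]]
wrist_force: [1.8, -2.7, -0.4]
finger_gap: 0.0193
```

```bash
python3 st.py
```

```text
t 20.47 p [536.7404 115.4256  67.2941] psi -71.72 tilt [-0.   -0.01] F [ 1.8 -2.7 -0.4] M [-0.45  -0.283  0.012] gap 19.3 j6 75.6
```

Call:
send_rows --offset '[[-0.007,0.037,0],[-0.007,0.04,0],[-0.008,0.04,0],[-0.008,0.04,0],[0.003,0.04,0],[0.003,0.04,0],[0.003,0.04,0],[0.003,0.04,0],[0,0,0],[0,0,0]]' --angular '[[0,0,-3.75],[0,0,-3.75],[0,0,-3.75],[0,0,-3.75],[0,0,-3.75],[0,0,-3.75],[0,0,-3.75],[0,0,-3.75],[0,0,0],[0,0,0]]' --hand '[1.5,1.5,1.5,1.5,1.5,1.5,1.5,1.5,1.5,1.5]'

```text
clock: 21.3
eef_pos: [0.5367, 0.1184, 0.0674]
tool_rot: [[0.0, -0.202, -0.979], [-0.0, -0.979, 0.202], [-1.0, 0.0, -0.0]]
wrist_force: [2.9, -4.6, -1.5]
finger_gap: 0.0201
```

Run:
```python
from st import *
st()
c=capture('scene')
cv2.imwrite('pics/ov6.png',cv2.convertScaleAbs(cv2.resize(c['color'][190:280,345:425,::-1],None,fx=6.5,fy=6.5,interpolation=cv2.INTER_CUBIC),alpha=1.6))
```

```text
t 21.3 p [536.7431 118.3975  67.3742] psi -101.66 tilt [ 0.02 -0.02] F [ 2.9 -4.6 -1.5] M [-0.729 -0.505  0.039] gap 20.1 j6 105.9
```

View pics/ov6.png

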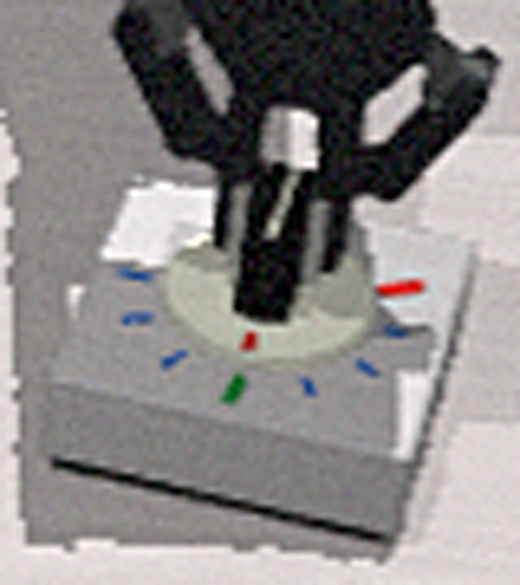

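Call:
send_rows --offset '[[0.01,-0.02,0],[0.01,-0.02,-0.03],[0,0,-0.04],[0,0,-0.04],[0,0,-0.05],[0,0,0],[0,0,0],[0,0,0],[0,0,0],[0,0,0]]' --angular '[[0,0,0],[0,0,0],[0,0,0],[0,0,0],[0,0,0],[0,0,0],[0,0,0],[0,0,0],[0,0,0],[0,0,0]]' --hand '[1.5,1.5,1.5,1.5,1.5,1.5,1.5,1.5,1.5,1.5]'

```text
clock: 22.18
eef_pos: [0.5369, 0.1185, 0.0672]
tool_rot: [[0.0, -0.204, -0.979], [0.0, -0.979, 0.204], [-1.0, -0.0, -0.0]]
wrist_force: [-2.5, -2.9, 10.2]
finger_gap: 0.0195
```

```bash
python3 st.py
```

```text
t 22.18 p [536.8911 118.5078  67.2236] psi -101.79 tilt [0.   0.01] F [-2.5 -2.9 10.2] M [-0.58   0.499 -0.049] gap 19.5 j6 106.0
```

Call:
send_rows --offset '[[0,0,-0.04],[0,-0.02,-0.04],[0,0,0],[0,0,0],[0,0,0.05],[0,0,0.05],[0,0,0.05],[0,0,0],[0,0,0],[0,0,0]]' --angular '[[0,0,0],[0,0,0],[0,0,0],[0,0,0],[0,0,0],[0,0,0],[0,0,0],[0,0,0],[0,0,0],[0,0,0]]' --hand '[1.5,1.5,1.5,1.5,1.5,1.5,1.5,1.5,1.5,1.5]'

```text
clock: 23.02
eef_pos: [0.5369, 0.1185, 0.0673]
tool_rot: [[0.0, -0.205, -0.979], [0.001, -0.979, 0.205], [-1.0, -0.001, -0.0]]
wrist_force: [-0.9, -1.3, 7.3]
finger_gap: 0.0193
```

```bash
python3 st.py
```

```text
t 23.02 p [536.8659 118.5079  67.2508] psi -101.81 tilt [0.01 0.03] F [-0.9 -1.3  7.3] M [-0.251  0.23  -0.022] gap 19.3 j6 106.0
```

Call:
send_rows --offset '[[0,0,0.05],[0,0,0],[0,0,0],[0,0,0],[0,0,0],[0,0,0],[0,0,0],[0,0,0],[0,0,0],[0,0,0]]' --angular '[[0,0,0],[0,0,0],[0,0,0],[0,0,0],[0,0,0],[0,0,0],[0,0,0],[0,0,0],[0,0,0],[0,0,0]]' --hand '[1.5,1.5,2.2,2.5,3,3.5,4,4.5,4.5,4.5]'

```text
clock: 23.85
eef_pos: [0.5367, 0.1181, 0.0671]
tool_rot: [[-0.0, -0.205, -0.979], [0.0, -0.979, 0.205], [-1.0, -0.0, 0.0]]
wrist_force: [-0.3, -0.4, -0.2]
finger_gap: 0.045
```

```bash
python3 st.py
```

```text
t 23.85 p [536.7114 118.0965  67.0584] psi -101.85 tilt [-0.01  0.  ] F [-0.3 -0.4 -0.2] M [-0.001 -0.031 -0.012] gap 45.0 j6 106.0
```

Call:
send_rows --offset '[[0,0,0.5],[0,0,1],[0,0,1.5],[0,0,2],[0,0,2.5],[0,0,2.5],[0,0,2.5],[0,-3,2],[0,-4,0],[0,-4,0]]' --angular '[[0,0,0],[0,0,0],[0,0,0],[0,0,0],[0,0,0],[0,0,0],[0,0,0],[0,0,0],[0,0,0],[0,0,0]]' --hand '[4.5,4.5,4.5,4.5,4.5,4.5,4.5,4.5,4.5,4.5]'

```text
clock: 24.68
eef_pos: [0.5381, 0.0075, 0.2158]
tool_rot: [[0.006, -0.202, -0.979], [-0.001, -0.979, 0.202], [-1.0, -0.0, -0.006]]
wrist_force: [-0.0, 0.1, -0.8]
finger_gap: 0.0449
```

Call:
send_rows --offset '[[0,-4,0],[0,-4,0],[0,-4,0],[0,-4,0],[0,-4,0],[0,-3,0],[0,0,0],[0,0,0],[0,0,0],[0,0,0]]' --angular '[[0,0,0],[0,0,0],[0,0,0],[0,0,0],[0,0,0],[0,0,0],[0,0,0],[0,0,0],[0,0,0],[0,0,0]]' --hand '[4.5,4.5,4.5,4.5,4.5,4.5,4.5,4.5,4.5,4.5]'

```text
clock: 25.52
eef_pos: [0.5369, -0.2207, 0.2125]
tool_rot: [[0.0, -0.204, -0.979], [0.0, -0.979, 0.204], [-1.0, -0.0, -0.0]]
wrist_force: [-1.1, 0.1, -1.1]
finger_gap: 0.0448
```

Run:
```python
from st import *
import pickle
st()
C={n:capture(n) for n in('scene','top')};pickle.dump(C,open('C5.pkl','wb'))
a=cv2.resize(C['scene']['color'][200:285,345:430,::-1],(440,440),interpolation=cv2.INTER_NEAREST);b=cv2.resize(C['top']['color'][228:308,203:283,::-1],(350,350),interpolation=cv2.INTER_NEAREST)
cv2.imwrite('pics/f.png',cv2.convertScaleAbs(np.hstack([a,cv2.copyMakeBorder(b,0,90,0,0,0)]),alpha=1.5))
cv2.imwrite('pics/fs.png',C['scene']['color'][:,:,::-1])
```

```text
t 25.52 p [ 536.9022 -220.6949  212.5013] psi -101.78 tilt [0.02 0.02] F [-1.1  0.1 -1.1] M [-0.033  0.026  0.022] gap 44.8 j6 71.6
```

View pics/f.png

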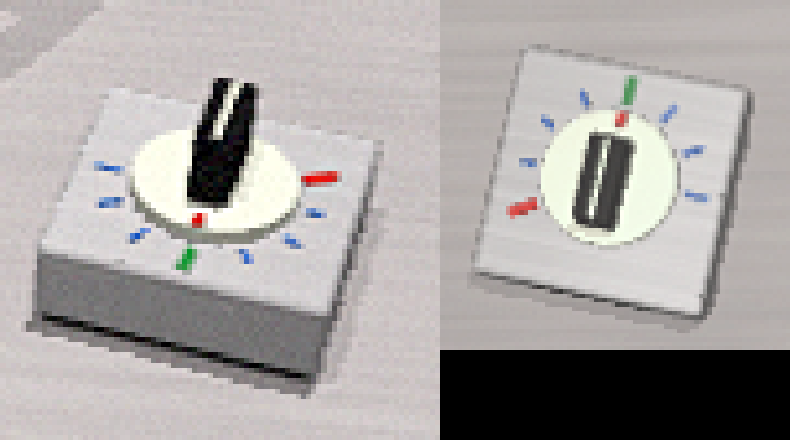

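View pics/fs.png

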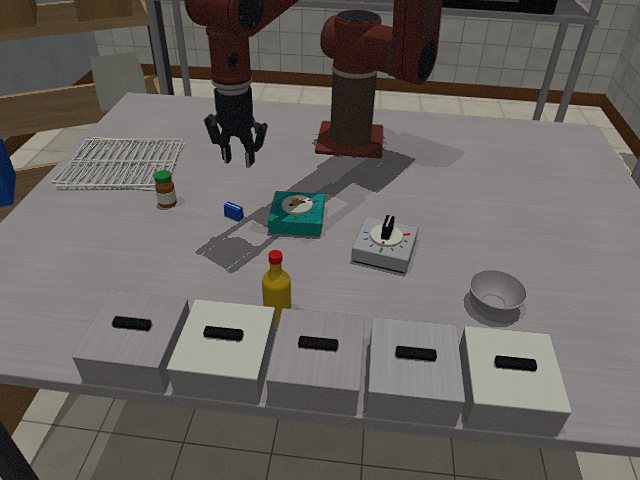

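```bash
cat > fin.py <<'E'
from fit import *
import pickle
C=pickle.load(open('C5.pkl','rb'))
np.set_printoptions(precision=3,suppress=True)
def polysf(z):
    def f(c,p):
        x,y,a,dial,s,dv=p; P=podpolys(c,[x,y,a,dial,-.05])  # tang hidden
        P=[q for q in P if not q[1].startswith('tang')]
        d=a+np.radians(120)-dial; gx,gy=np.array([x,y])+rot(d)@[s,0]
        boxdraw(P,c,(-.024,.024,-.010,.010,.053+z,.087+z),gx,gy,d+dv,'grip')
        P.append((tf([[-.021,-.0015,.087+z],[.021,-.0015,.087+z],[.021,.0015,.087+z],[-.021,.0015,.087+z]],gx,gy,d+dv),'line'))
        return P
    return f
for n,pb in (('top',(207,232,280,310)),('scene',(347,209,425,280))):
    for z in (0,.002,.004,.008):
        p,f=dofit(C[n],polysf(z),[.5427,.1174,np.radians(-11.9),np.radians(120),-.004,0.],np.array([.002,.002,.03,.05,.003,.05]),pb)
        print(n,z,p[:2]*1e3,np.degrees(p[2:4]),p[4]*1e3,np.degrees(p[5]),round(f,2))
E
python3 fin.py
```

```text
top 0 [543.927 117.053] [-11.989 120.761] -5.11904616242568 0.5069143397130025 63.18
top 0.002 [543.809 116.887] [-11.816 120.643] -5.0390741602925075 0.15479943520817718 63.97
top 0.004 [543.963 116.564] [-11.764 121.253] -5.218839101007809 0.6843806443719681 66.24
top 0.008 [543.796 116.447] [-11.602 120.967] -5.640005130081873 1.335540460948403 73.08
scene 0 [541.934 118.176] [-11.708 120.578] -5.1972563887725265 1.907472706473045 107.86
scene 0.002 [542.033 118.26 ] [-12.368 119.696] -2.874399467396112 1.6096603293906808 113.0
scene 0.004 [542.118 118.494] [-12.161 120.283] -1.2595393618743873 1.818063911928971 117.8
scene 0.008 [541.855 118.382] [-11.671 119.723] -0.5223040897118997 1.9694621324829233 134.16
```

```bash
python3 -c "
from rig import arm
print(arm.close_job())"
```

```text
the job is handed in; nothing more can be done
None
```

The grip is back on the tang, fully home on the white disc. The dial is at click 4 (green tick), and the arm has let go and moved clear. I handed the job in at about 26 s.

**Fitting the grip:** It first landed on top of the tang. I felt for the slot with light contact, about 11 N at most, and moved the grip until it dropped over the tang. I then pressed to about 16 N, until it stopped moving at the disc.

**Turning the dial:** I turned it 90° clockwise about the dial's axis, from click 1 to click 4. Wrist-force readings stayed below about 7 N, read only at the end of each move. I pressed the grip down again before letting go, and it stopped at the same height as before.

**Last checks:**
- **Dial angle:** model fits in both cameras put the dial at about 120.6–120.8° from off, against 120° for click 4.
- **Grip height:** both fits match best with the underside flat on the disc (0 mm gap).
- **Other things:** by eye in the last scene picture, the sauce bottle, bowl, spice jar, blue grip and turquoise pod are where they started.

**Disagreements:** the two cameras differ by about 2 mm in x, so I used feel rather than vision for the fit. The scene fit also shows the grip about 2° askew on the tang, while the top camera shows about 0.5°. Both are within the play you described.

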